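# Count to the third gap and slide the tile bundle in

## Task

Starting from the end of the divider rack that has the tall round-headed post, run a closed fingertip along the steel rail and count off the gaps by touch: touch the rail over the first, the second and the third gap, in that order. Then push the paper-banded tile bundle that lies on the table in front of the rack into that third gap, end on, until it is fully home against the back board. Only push it, never pick it up or tip it, and leave the bundle already in the rack and the other things around alone.

Things in the scene. Friction and masses are not known exactly. Their poses are not given: they have to be found in the camera images.
- rack: wooden rack fixed on the table, no floor; origin on the table under its middle, +x into the gaps (away from robot), y along the row. Five dividers 8 mm thick, 50 high, at y = -136, -68, 0, 68, 136 mm leave four gaps 60 mm wide, empty or filled, open to -x, from noses at x = -28 mm to the back board's face at x = +32. Steel rail, 10 mm round, along y at x = -14: top at z = 57 mm, underside 47; bundles pass under it
- span_a: fixed steel rail over the first gap, counting from rack's +y side: a level bar 10 mm in diameter along rack y; this body is the middle 46 mm of it over that gap, origin on the bar's axis at [-14, +102, 52] mm in rack's frame (gap centred at the same y)
- span_b: fixed steel rail over the second gap, counting from rack's +y side: a level bar 10 mm in diameter along rack y; this body is the middle 46 mm of it over that gap, origin on the bar's axis at [-14, +34, 52] mm in rack's frame (gap centred at the same y)
- span_c: fixed steel rail over the third gap, counting from rack's +y side: a level bar 10 mm in diameter along rack y; this body is the middle 46 mm of it over that gap, origin on the bar's axis at [-14, -34, 52] mm in rack's frame (gap centred at the same y)
- span_d: fixed steel rail over the fourth gap, counting from rack's +y side: a level bar 10 mm in diameter along rack y; this body is the middle 46 mm of it over that gap, origin on the bar's axis at [-14, -102, 52] mm in rack's frame (gap centred at the same y)
- post: tall steel post with a round head, 22 mm wide, its top 95 mm above the table, fixed at one end of the rack (y = +152 or -152 mm in rack's frame, varies; the other end has a stub 20 mm high). Gaps count from the post: if it is at +152 the third gap is under span_c (y = -34), if at -152 under span_b (y = +34). Origin in its foot, z up
- bundle: the bundle to push: nine tiles in a paper band, 49 (own x) x 72 (own y) x 34 mm high, solid (block 46 x 68 mm), about 0.15 kg, loose on the table, its middle 50 to 65 mm in front of the dividers' noses, own y roughly along rack x. Origin: centre of the underside. Home in a gap, its origin is at x = -2 to -4 mm in rack's frame and about 8 mm of it sticks out
- racked_bundle: a like bundle already home in the rack's gap at y = +102 mm; leave it. Origin at the centre of its underside.
- mug: mug, 78 mm wide, 112 mm with its handle, 92 mm high, left of the rack; bystander. Origin at the centre of its underside.
- timer: wind-up timer, 54 x 60 x 66 mm high, right of the rack; bystander. Origin at the centre of its underside.
- stamp: wooden hand stamp standing on its face, 26 x 52 x 73 mm high, right of the rack; bystander. Origin at the centre of its underside.
There are look-alikes about, which are no part of the job. What is shaped like the bundle but black or purple is not meant.

How it is judged:
By the outcome, as a careful person would: the job done as asked, in the order asked, and still so for the second after the job is handed in, with the robot touching nothing.
It also fails if it takes over 64 s, if anything falls off the work surface, if the arm or the gripper's body presses on something with over 40 N, if the wrist force passes 120 N, or if a joint passes its speed limit or range.

## Robot

A 6-joint arm with a two-finger parallel gripper is mounted at the origin on a cart in front of the work surface, level with it; the furniture and walls round the work are solid. World frame = base frame: x ahead of the robot, y to its left, z up, the work surface at z = 0. Lengths are in m, angles in degrees, forces in N, time in s.
With the tool pointing down it reaches from about 0.3 to 0.75 m from the base axis. Payload 8.5 kg.
Tool frame: the origin (TCP) lies on the centre line of the jaws, within the pads' length; the fingertips stand 25 mm ahead of it and the grasp point (between the pads) lies 6 mm ahead of it; z points along the fingers, y is the line along which they close (so a half turn about z gives the same grasp; the last joint's range is limited). The gripper opens to 85 mm and grips with 20 to 120 N. Pads are 22 mm wide; open, the fingers measure 114 mm over their backs; the gripper's body (76 mm by 85 mm) begins 54 mm behind the grasp point. The pads swing forward as they close: fully open they stand 13 mm farther back than shut.
Start: joints at [-76.622, 21.807, 74.336, -0, 83.858, -12.336], TCP at [0.239, -0.496, 0.256] pointing down, gripper open.
Joint ranges: [-178.18, 178.18], [-50.72, 133.34], [12.68, 142.11], [-81.47, 261.47], [9.98, 163.14], [-165.26, 165.26]. Speed limits (degrees/s): [136.94, 136.94, 180, 180, 180, 180].

## Interface

Orientations are given as a 3x3 rotation matrix whose columns are the frame's x, y, z axes.
In Python, from rig import telemetry, optics, env gives the robot as it stands.
- The arm moves only by the tool send_rows, never from a script. Its argument "deltas" is a list that holds one entry, the list of rows, each a list of 7 numbers: the shift along the tool's x, y, z in m, then the turn, a rotation vector about the tool's x, y, z in rad, then the opening, from -1 (shut) to 1 (fully open), so that 0 is half open. In form: [[[x, y, z, ax, ay, az, grip], ...]]. A call has 1 to 12 rows; each row shifts and turns the commanded pose from where the row before left it, along the tool's axes as they then stand; what a row does not reach is not made up. A row lasts 1/8 s, in which the tool goes at most 62.5 mm and 10.7 degrees, less where a joint would pass 70% of its speed; a pose out of reach is approached as far as the arm can. A call is refused whole if a number of a shift passes 0.0625 or a number of a turn 0.188, either way. A call with a gripper value outside its range is refused whole. The fingers move at their own pace and stop on an object; "squeeze" is the grip in N (left out, the last holds). Time passes only in rows, so rows that do not move let the fingers close. It gives the time, the measured TCP pose, the force, the opening and the grip force at its end, in the units of the state.
- telemetry.observe(): the state, without advancing time (a new reading comes with each control period).
- optics.get_image(name): name is "scene" or "top" or "wrist"; returns a dict with "image" (400x640x3 uint8, red, green, blue), "range_z" (400x640 float32, m along the optical axis (not along the pixel's ray), 0 where there is no reading), "K" (3x3 intrinsics, pixels), "k1" (the pictures are not rectified: a ray, as slopes to the right and down, at radius r is drawn at 1 + k1 r^2 times it, then the intrinsics apply), "rvec" (rotation vector, rad) and "tvec" (3), from world to camera coordinates, as OpenCV has them; the wrist camera has in their place "hand_eye" (4x4, takes a point from camera to tool coordinates, whose origin is the TCP and whose axes are the flange's). Camera axes: x right, y down, z forward; pixel columns grow to the right and rows downward; lengths in m; the calibration is good to about 2 mm. A picture is of the moment at which its call begins: read the wrist's pose just before it.
- env.close_job(): hands the job in; it is judged then, once.
The state is a dict: "time_s": time; "q": joint angles; "qvel": joint speeds; "joint_efforts": joint torques, N m; "position": TCP position; "tool_rot": TCP orientation; "ft_force": force on the tool from outside, world axes, zero at the start; "wrist_torque": the same for the moment, N m; "grip_width": finger opening in m; "gripper_force": force on a finger pad.
Only numpy, scipy, OpenCV 4.12 (cv2) and the standard library are available. Lean on these libraries where they do the work, as an engineer would, in place of code of your own. Each camera call takes 0.05 s, during which the arm holds its last target. There are 200 camera calls.

## Working session

There is one attempt and no reset: what is moved stays moved. The work goes in short steps, Python scripts to look and compute and a tool call to move; the robot and the scene stay as the last step left them, time stands still between calls to the robot, and variables do not carry over. Pictures are saved under pics/ and viewed, at most 10 in all, crops included, and the job is handed in when it is done.

Besides the shell and the picture viewer there is one more tool, called as a command line: name --argument value ..., lists and objects as JSON in quotes. send_rows: Moves the arm, as the interface text tells. Its arguments: {"type":"object","properties":{"deltas":{"type":"array"},"squeeze":{"type":"number"}},"required":["deltas"]}

```bash
mkdir -p pics; cat > h.py <<'E'
import numpy as np, cv2
from rig import telemetry, optics, env
def cloud(d, T=None):
    K=d["K"]; z=d["range_z"]; v,u=np.mgrid[0:400,0:640]
    dist=np.array([d["k1"],0,0,0,0.])
    p=cv2.undistortPoints(np.stack([u,v],-1).reshape(-1,1,2).astype(np.float64),np.array(K,float),dist).reshape(400,640,2)
    P=np.dstack([p*z[...,None],z])
    if "rvec" in d:
        R=cv2.Rodrigues(np.array(d["rvec"],float))[0]; P=(P-np.array(d["tvec"]).reshape(3))@R
    else:
        H=np.array(d["hand_eye"]); s=T; P=P@H[:3,:3].T+H[:3,3]; P=P@np.array(s["tool_rot"]).T+np.array(s["position"])
    P[z==0]=np.nan
    return P
def grab(n,f=None):
    s=telemetry.observe(); d=optics.get_image(n)
    if f: cv2.imwrite("pics/"+f,d["image"][...,::-1])
    return d,cloud(d,s)
E
python3 - <<'E'
from h import *
for n in("top","scene"):
    d,P=grab(n,n+"0.png"); np.savez(n+"0.npz",P=P,I=d["image"]); print(n,d["k1"],np.nanmin(P.reshape(-1,3),0),np.nanmax(P.reshape(-1,3),0))
print(telemetry.observe())
E
```

```text
top -0.03365343896504477 [-0.61973896 -1.86096584 -0.77830888] [1.73745633 1.63428029 0.68809634]
scene -0.11084755950892743 [-0.54298525 -0.96256325 -0.77424638] [4.81720513 1.64940339 0.68618862]
{'time_s': 0.1, 'q': array([-7.66204629e+01,  2.18362701e+01,  7.43784363e+01, -1.78430968e-03,
        8.38596473e+01, -1.23372073e+01]), 'qvel': array([ 0.03401627,  0.02979169, -0.19384164, -0.10137985, -0.01222402,
       -0.08276229]), 'joint_efforts': array([ 3.43285996e-03, -4.49220371e+01, -2.31655294e+01, -2.39870451e-04,
        3.67530345e-03, -3.07019285e-06]), 'position': array([ 0.23858069, -0.49529924,  0.25579319]), 'tool_rot': array([[ 9.00948835e-01,  4.33925210e-01, -3.30415589e-04],
       [ 4.33925265e-01, -9.00947994e-01,  1.25533122e-03],
       [ 2.47032601e-04, -1.27436487e-03, -9.99999157e-01]]), 'ft_force': array([-0.91347542, -0.76149298,  0.72197552]), 'wrist_torque': array([ 0.01091612, -0.00424802,  0.00769704]), 'gripper_force': 0.0, 'grip_width': 0.08537457171865545}
```

View pics/top0.png

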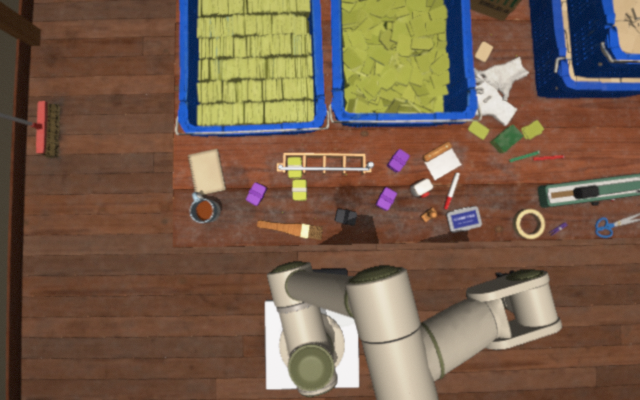

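View pics/scene0.png

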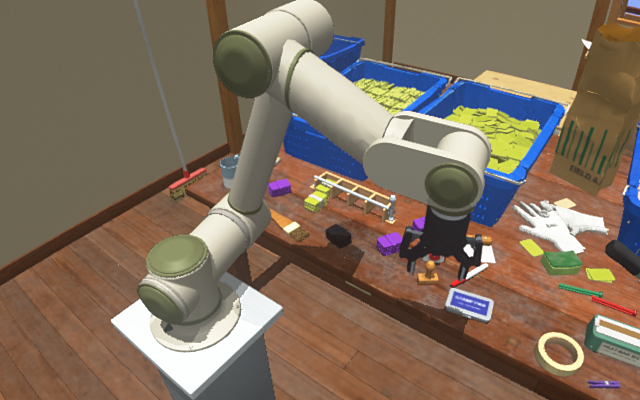

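The rack is at cols 278–372, rows 150–175 in the top view. The post is at its right end, (371,165), which is world −y, so the third gap is span_b (rack y=+34, col ~316). The bundle is at (300,190), nearly in front of the filled gap, so it has to be pushed sideways first. A black block stands at (345,215), and there are purple ones at (257,194), (387,198) and (399,160).

```bash
python3 - <<'E'
from h import *
for n in("top","scene"):
    Z=np.load(n+"0.npz");P,I=Z["P"],Z["I"]; h=cv2.cvtColor(I,cv2.COLOR_RGB2HSV).astype(int)
    def comps(m,tag):
        c,l,st,ce=cv2.connectedComponentsWithStats(m.astype(np.uint8))
        for i in range(1,c):
            if st[i,4]<25: continue
            p=P[l==i]; p=p[~np.isnan(p).any(1)]
            if len(p)<20: continue
            t=p[p[:,2]>np.percentile(p[:,2],95)-.008]
            (cx,cy),(w,hh),a=cv2.minAreaRect(t[:,:2].astype(np.float32)*1000)
            print(n,tag,ce[i].round(),len(t),"z",np.percentile(p[:,2],[5,95]).round(3),"c",round(cx),round(cy),"wh",round(w),round(hh),round(a))
    w=(P[...,0]>.3)&(P[...,0]<.75)&(P[...,1]<.45)&(P[...,1]>-.3)&(P[...,2]<.2)
    comps(w&(h[...,0]>25)&(h[...,0]<40)&(h[...,1]>80)&(h[...,2]>90),"green")
    comps(w&(h[...,0]>130)&(h[...,0]<150)&(h[...,1]>100),"purple")
    comps(w&(P[...,2]>.012),"high")
    m=w&(P[...,2]>.04)&(P[...,2]<.075)&(P[...,1]<.3)
    p=P[m]; print(n,"z",len(p))
    tr=P[150:176,276:374] if n=="top" else None
    if tr is not None:
        print((tr[::2,::8,2]*1000).round(0)); print(P[162,278:372:20].round(3))
    s=I[140:225,240:410] if n=="top" else I[150:270,250:420]
    cv2.imwrite(f"pics/{n}c.png",cv2.resize(s[...,::-1],None,fx=4.5,fy=4.5,interpolation=2))
E
```

```text
top green [229. 122.] 241 z [0.125 0.137] c 742 247 wh 16 209 0
top green [287. 120.] 79 z [0.126 0.138] c 745 55 wh 144 11 89
top green [294. 161.] 92 z [0.021 0.036] c 630 48 wh 42 25 88
top green [297. 178.] 184 z [0.006 0.036] c 568 41 wh 58 59 90
top green [299. 196.] 99 z [0.002 0.036] c 509 33 wh 41 24 89
top purple [392. 163.] 43 z [0.012 0.037] c 621 -290 wh 20 45 90
top purple [256. 194.] 254 z [0.022 0.036] c 519 182 wh 47 69 63
top purple [386. 198.] 248 z [0.015 0.036] c 494 -267 wh 48 69 63
top high [323. 119.] 55 z [0.178 0.199] c 727 -52 wh 24 61 53
top high [340. 117.] 56 z [0.183 0.2  ] c 733 -107 wh 53 18 64
top high [391. 116.] 172 z [0.191 0.199] c 736 -257 wh 86 21 89
top high [183. 124.] 83 z [0.19 0.2 ] c 714 372 wh 71 38 42
top high [246. 124.] 351 z [0.121 0.199] c 715 174 wh 386 45 87
top high [374. 124.] 74 z [0.022 0.198] c 717 -203 wh 4 190 0
top high [255. 133.] 119 z [0.024 0.198] c 693 163 wh 4 371 1
top high [319. 163.] 312 z [0.02 0.06] c 621 -63 wh 307 61 88
top high [392. 163.] 43 z [0.013 0.037] c 621 -290 wh 20 45 90
top high [299. 190.] 250 z [
[... 1425 characters left out ...]
0.036] c 521 183 wh 57 68 60
scene purple [416. 223.] 45 z [0.007 0.036] c 623 -289 wh 21 46 90
scene purple [389. 243.] 268 z [0.005 0.035] c 496 -268 wh 49 69 60
scene high [319. 149.] 171 z [0.02  0.176] c 693 204 wh 126 17 88
scene high [229. 169.] 99 z [0.025 0.089] c 468 359 wh 104 62 36
scene high [348. 194.] 434 z [0.016 0.059] c 621 -61 wh 310 68 89
scene high [279. 186.] 178 z [0.014 0.036] c 521 182 wh 55 72 68
scene high [284. 221.] 201 z [0.012 0.016] c 403 64 wh 130 47 75
scene high [417. 222.] 47 z [0.015 0.036] c 623 -289 wh 21 46 90
scene high [338. 234.] 271 z [0.015 0.035] c 437 -126 wh 70 51 78
scene high [389. 242.] 269 z [0.016 0.036] c 496 -267 wh 51 69 62
scene z 1284
```

View pics/topc.png

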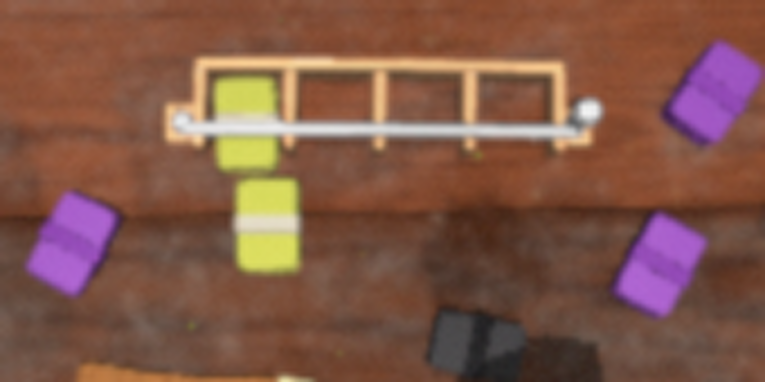

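```bash
cat >> h.py <<'E'
def rackfit(P,I):
    """pose from rail (line), wood y-extent handled separately"""
    m=(P[...,0]>.56)&(P[...,0]<.66)&(P[...,1]<.12)&(P[...,1]>-.24)
    h=cv2.cvtColor(I,cv2.COLOR_RGB2HSV).astype(int)
    r=P[m&(P[...,2]>.0525)&(P[...,2]<.062)&(h[...,1]<60)]
    vx,vy,x0,y0=cv2.fitLine(r[:,:2].astype(np.float32),cv2.DIST_HUBER,0,.001,.001).ravel()
    if vy<0: vx,vy=-vx,-vy
    yaw=np.arctan2(-vx,vy); ex=np.array([np.cos(yaw),np.sin(yaw)]); ey=np.array([-ex[1],ex[0]])
    w=P[m&(P[...,2]>.042)&(P[...,2]<.056)&(h[...,1]>60)]
    return yaw,ex,ey,np.array([x0,y0]),r,w
E
python3 - <<'E'
from h import *
for n in("top","scene"):
    Z=np.load(n+"0.npz");P,I=Z["P"],Z["I"]
    yaw,ex,ey,c,r,w=rackfit(P,I)
    print(n,np.degrees(yaw),len(r),"rail x-line through",c, "x at y=0 on rail",c@ex, "rail z",np.median(r[:,2]))
    X=w[:,:2]@ex-c@ex; Y=w[:,:2]@ey
    print(" wood X",np.percentile(X,[1,5,95,99])," Y",np.percentile(Y,[0,1,99,100]),len(w))
    print(np.histogram(Y[X<.038],bins=np.arange(-.24,.12,.006)))
    ps=P[(P[...,2]>.08)&(P[...,2]<.1)&(P[...,0]>.58)&(P[...,0]<.66)&(P[...,1]<0)]
    print(" post",np.median(ps,0),len(ps), (np.median(ps,0)[:2]@ex-c@ex, np.median(ps,0)[:2]@ey))
E
```

```text
top -1.7049354 212 rail x-line through [ 0.5982535  -0.04523238] x at y=0 on rail 0.5993344 rail z 0.05606595611314891
 wood X [-0.01196034 -0.00778282  0.05354583  0.05457849]  Y [-0.1762115  -0.17558352  0.10361367  0.10391293] 419
(array([ 0,  0,  0,  0,  0,  0,  0,  0,  0,  0, 10, 26,  0,  0,  0,  0,  0,
        0,  0,  0,  0,  0, 23, 11,  0,  0,  0,  0,  0,  0,  0,  0,  0, 18,
       17,  0,  0,  0,  0,  0,  0,  0,  0,  0, 11, 22,  0,  0,  0,  0,  0,
        0,  0,  0,  0,  1, 22, 12,  0]), array([-2.40000000e-01, -2.34000000e-01, -2.28000000e-01, -2.22000000e-01,
       -2.16000000e-01, -2.10000000e-01, -2.04000000e-01, -1.98000000e-01,
       -1.92000000e-01, -1.86000000e-01, -1.80000000e-01, -1.74000000e-01,
       -1.68000000e-01, -1.62000000e-01, -1.56000000e-01, -1.50000000e-01,
       -1.44000000e-01, -1.38000000e-01, -1.32000000e-01, -1.26000000e-01,
       -1.20000000e-01, -1.14000000e-01, -1.08000000e-01, -1.02000000e-01,
       -9.60000000e-02, -9.00000000e-02, -8.40000000e-02, -7.80000000e-02,
       -7.20000000e-02, -6.60000000e-02, -6.00000000e-02, -5.40000000e-02,
[... 1689 characters left out ...]
e-02, -6.60000000e-02, -6.00000000e-02, -5.40000000e-02,
       -4.80000000e-02, -4.20000000e-02, -3.60000000e-02, -3.00000000e-02,
       -2.40000000e-02, -1.80000000e-02, -1.20000000e-02, -6.00000000e-03,
        2.22044605e-16,  6.00000000e-03,  1.20000000e-02,  1.80000000e-02,
        2.40000000e-02,  3.00000000e-02,  3.60000000e-02,  4.20000000e-02,
        4.80000000e-02,  5.40000000e-02,  6.00000000e-02,  6.60000000e-02,
        7.20000000e-02,  7.80000000e-02,  8.40000000e-02,  9.00000000e-02,
        9.60000000e-02,  1.02000000e-01,  1.08000000e-01,  1.14000000e-01]))
 post [ 0.60337908 -0.207814    0.09009203] 41 (np.float64(0.0069871245056499776), np.float64(-0.19547586760229238))
```

```bash
cat >> h.py <<'E'
YAW=np.radians(-1.45); EX=np.array([np.cos(YAW),np.sin(YAW),0]); EY=np.array([-EX[1],EX[0],0]); O=np.array([.6128,-.0547,0])
RD=np.c_[EX,-EY,[0,0,-1]]
def go(rack,Rt=RD):
    """rack-frame TCP target -> deltas in the present tool axes, and turn"""
    s=telemetry.observe(); R=np.array(s["tool_rot"]); p=np.array(s["position"])
    t=O+rack[0]*EX+rack[1]*EY+[0,0,rack[2]]
    q=p-O; print("t",round(s["time_s"],2),"rack pos",(q@EX).round(4),(q@EY).round(4),p[2].round(4),"f",np.round(s["ft_force"],1))
    print(" shift after turn",(Rt.T@(t-p)).round(4),"now",(R.T@(t-p)).round(4),"turn",cv2.Rodrigues(R.T@Rt)[0].ravel().round(3))
E
python3 -c "
from h import *
go([-.014,-.102,.16])"
```

```text
t 0.1 rack pos -0.363 -0.4499 0.2558 f [-0.9 -0.8  0.7]
 shift after turn [ 0.349  -0.3479  0.0958] now [ 0.4693 -0.1501  0.0961] turn [-0.001  0.     0.474]
```

send_rows --deltas '[[[0, 0, 0, 0, 0, 0.16, -1], [0, 0, 0, 0, 0, 0.16, -1], [0, 0, 0, 0, 0, 0.154, -1], [0.03, -0.03, 0, 0, 0, 0, -1], [0.03, -0.03, 0, 0, 0, 0, -1], [0.03, -0.03, 0, 0, 0, 0, -1], [0.03, -0.03, 0, 0, 0, 0, -1], [0.03, -0.03, 0, 0, 0, 0, -1], [0.03, -0.03, 0, 0, 0, 0, -1]]]' --squeeze 20

```text
time_s: 1.23
position: [0.4239, -0.319, 0.256]
tool_rot: [[1.0, -0.025, -0.0], [-0.025, -1.0, 0.001], [-0.0, -0.001, -1.0]]
ft_force: [0.6, -0.1, 0.4]
grip_width: 0.0
gripper_force: 0.0
```

```bash
python3 -c "
from h import *
go([-.014,-.102,.16])"
```

```text
t 1.23 rack pos -0.1821 -0.269 0.256 f [ 0.6 -0.1  0.4]
 shift after turn [ 0.1681 -0.167   0.096 ] now [ 0.1682 -0.1669  0.0961] turn [-0.001  0.     0.   ]
```

send_rows --deltas '[[[0.028, -0.028, 0.01, 0, 0, 0, -1], [0.028, -0.028, 0.01, 0, 0, 0, -1], [0.028, -0.028, 0.01, 0, 0, 0, -1], [0.028, -0.028, 0.01, 0, 0, 0, -1], [0.028, -0.028, 0.01, 0, 0, 0, -1], [0.028, -0.027, 0.01, 0, 0, 0, -1], [0, 0, 0, 0, 0, 0, -1]]]'

```text
time_s: 2.1
position: [0.596, -0.1555, 0.1948]
tool_rot: [[1.0, -0.022, -0.002], [-0.022, -1.0, 0.001], [-0.002, -0.001, -1.0]]
ft_force: [-0.6, -0.5, 1.0]
grip_width: -0.0001
gripper_force: 0.0
```

```bash
python3 -c "
from h import *
d,P=grab('wrist','w1.png')
go([-.014,-.102,.087])
q=P-O; X=q@EX; Y=q@EY; Z=P[...,2]
r=(Z>.051)&(Z<.064)&(abs(X+.014)<.02)&(abs(Y)<.145)
for y in (-.13,-.1,-.07,-.03,0,.03,.06,.1):
  m=r&(abs(Y-y)<.008); print(y,m.sum(),np.median(X[m]).round(4) if m.any() else '',np.percentile(Z[m],95).round(4) if m.any() else '')
w=(Z>.03)&(Z<.052)&(X>0)&(X<.027)
h,e=np.histogram(Y[w],bins=np.arange(-.15,.15,.004)); print([(round(float(b),3),int(a)) for a,b in zip(h,e) if a>15])
"
```

```text
t 2.15 rack pos -0.0149 -0.1024 0.1955 f [ 0.1  0.3 -0. ]
 shift after turn [ 0.0009 -0.0004  0.1085] now [ 0.001  -0.0003  0.1085] turn [-0.     0.002  0.002]
-0.13 290 -0.012 0.0575
-0.1 283 -0.0121 0.0574
-0.07 284 -0.0121 0.0573
-0.03 270 -0.0122 0.0573
0 289 -0.012 0.0573
0.03 262 -0.0117 0.0572
0.06 256 -0.0118 0.0572
0.1 252 -0.0119 0.0572
[(-0.15, 39), (-0.138, 177), (-0.134, 204), (-0.13, 91), (-0.074, 126), (-0.07, 194), (-0.066, 148), (-0.006, 146), (-0.002, 350), (0.002, 138), (0.062, 345), (0.066, 343), (0.07, 139), (0.082, 36), (0.086, 161), (0.09, 151), (0.094, 161), (0.098, 154), (0.102, 149), (0.106, 150), (0.11, 150), (0.114, 150), (0.118, 151), (0.122, 141), (0.126, 30), (0.13, 429), (0.134, 401), (0.138, 76)]
```

View pics/w1.png

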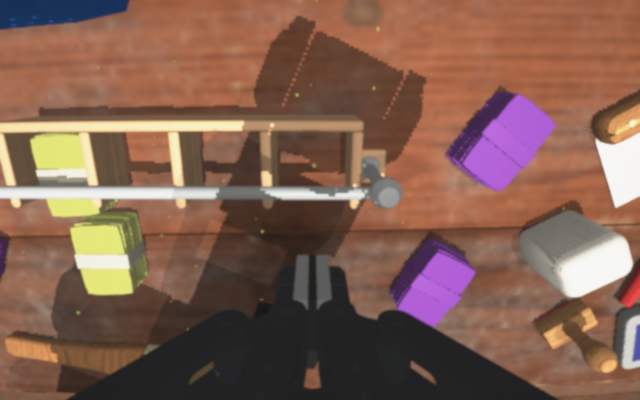

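The wrist view confirms the rack pose: rail along row 193, post at (385,192), target bundle at (110,250). Next I descend onto the rail over the first gap.

send_rows --deltas '[[[0.001, 0, 0.03, 0, 0, 0, -1], [0.001, 0, 0.03, 0, 0, 0, -1], [0, 0, 0.03, 0, 0, 0, -1], [0, 0, 0.014, 0, 0, 0, -1], [0, 0, 0.003, 0, 0, 0, -1], [0, 0, 0, 0, 0, 0, -1]]]'

```text
time_s: 2.9
position: [0.5975, -0.1579, 0.0903]
tool_rot: [[1.0, -0.026, 0.001], [-0.026, -1.0, -0.001], [0.001, 0.001, -1.0]]
ft_force: [0.2, -0.6, 0.1]
grip_width: 0.0003
gripper_force: 0.0
```

send_rows --deltas '[[[0, 0, 0.001, 0, 0, 0, -1], [0, 0, 0, 0, 0, 0, -1]]]'

```text
time_s: 3.15
position: [0.5974, -0.1575, 0.0889]
tool_rot: [[1.0, -0.025, 0.001], [-0.025, -1.0, -0.0], [0.001, 0.0, -1.0]]
ft_force: [-0.1, 0.7, -0.2]
grip_width: -0.0002
gripper_force: 0.0
```

send_rows --deltas '[[[0, 0, 0.003, 0, 0, 0, -1], [0, 0, 0.001, 0, 0, 0, -1], [0, 0, 0.001, 0, 0, 0, -1], [0, 0, 0, 0, 0, 0, -1]]]'

```text
time_s: 3.65
position: [0.5972, -0.1574, 0.0832]
tool_rot: [[1.0, -0.025, -0.0], [-0.025, -1.0, 0.0], [-0.0, -0.0, -1.0]]
ft_force: [-0.4, -0.0, -1.0]
grip_width: 0.0002
gripper_force: 0.0
```

send_rows --deltas '[[[0, 0, 0.001, 0, 0, 0, -1], [0, 0, 0, 0, 0, 0, -1]]]'

```text
time_s: 3.9
position: [0.5972, -0.1575, 0.0822]
tool_rot: [[1.0, -0.025, -0.0], [-0.025, -1.0, 0.0], [-0.0, -0.0, -1.0]]
ft_force: [0.1, 0.7, -0.1]
grip_width: 0.0002
gripper_force: 0.0
```

send_rows --deltas '[[[0, 0, 0.001, 0, 0, 0, -1], [0, 0, 0, 0, 0, 0, -1]]]'

```text
time_s: 4.15
position: [0.5973, -0.1575, 0.0819]
tool_rot: [[1.0, -0.025, 0.001], [-0.025, -1.0, -0.0], [0.001, 0.0, -1.0]]
ft_force: [-1.3, 1.0, 5.1]
grip_width: 0.0001
gripper_force: 2.4
```

Contact at 5 N over gap 1. Now I slide lightly to gap 2.

send_rows --deltas '[[[0, 0, 0, 0, 0, 0, -1], [0, -0.0085, 0, 0, 0, 0, -1], [0, -0.0085, 0, 0, 0, 0, -1], [0, -0.0085, 0, 0, 0, 0, -1], [0, -0.0085, 0, 0, 0, 0, -1], [0, -0.0085, 0, 0, 0, 0, -1], [0, -0.0085, 0, 0, 0, 0, -1], [0, -0.0085, 0, 0, 0, 0, -1], [0, -0.0085, 0, 0, 0, 0, -1], [0, 0, 0, 0, 0, 0, -1]]]'

```text
time_s: 5.4
position: [0.5994, -0.0886, 0.0819]
tool_rot: [[1.0, -0.024, 0.001], [-0.024, -1.0, -0.0], [0.001, 0.0, -1.0]]
ft_force: [-0.2, 0.8, 6.4]
grip_width: -0.0002
gripper_force: 3.2
```

send_rows --deltas '[[[0, 0, 0, 0, 0, 0, -1], [0, -0.0085, 0, 0, 0, 0, -1], [0, -0.0085, 0, 0, 0, 0, -1], [0, -0.0085, 0, 0, 0, 0, -1], [0, -0.0085, 0, 0, 0, 0, -1], [0, -0.0085, 0, 0, 0, 0, -1], [0, -0.0085, 0, 0, 0, 0, -1], [0, -0.0085, 0, 0, 0, 0, -1], [0, -0.0085, 0, 0, 0, 0, -1], [0, 0, 0, 0, 0, 0, -1], [0, 0, 0, 0, 0, 0, -1]]]'

```text
time_s: 6.78
position: [0.601, -0.0206, 0.0819]
tool_rot: [[1.0, -0.025, 0.002], [-0.025, -1.0, 0.0], [0.001, -0.0, -1.0]]
ft_force: [0.2, 1.3, 6.2]
grip_width: 0.0001
gripper_force: 3.2
```

send_rows --deltas '[[[0, 0, -0.02, 0, 0, 0, -1], [0, 0, -0.04, 0, 0, 0, -1], [-0.02, 0, -0.04, 0, 0, 0, -1], [-0.03, -0.02, -0.01, 0, 0, 0, -1], [-0.03, -0.02, 0, 0, 0, 0, -1], [0, 0, 0, 0, 0, 0, -1]]]'

```text
time_s: 7.52
position: [0.5199, 0.0223, 0.1914]
tool_rot: [[1.0, -0.023, -0.001], [-0.023, -1.0, 0.001], [-0.001, -0.001, -1.0]]
ft_force: [0.6, -0.5, 0.1]
grip_width: -0.0004
gripper_force: 0.0
```

```bash
sed -i 's/O=np.array(\[.6128,-.0547,0\])/O=np.array([.6138,-.0547,0])/' h.py; cat >> h.py <<'E'
def bundle(n="wrist",f=None):
    d,P=grab(n,f); h=cv2.cvtColor(d["image"],cv2.COLOR_RGB2HSV).astype(int); q=P-O; X=q@EX; Y=q@EY
    m=(X>-.2)&(X<.03)&(Y>-.1)&(Y<.25)&(P[...,2]>.028)&(P[...,2]<.04)
    m&=((h[...,0]>22)&(h[...,0]<42)&(h[...,1]>70))|((h[...,1]<60)&(h[...,2]>110))
    m=cv2.morphologyEx(m.astype(np.uint8),cv2.MORPH_OPEN,np.ones((3,3)))
    m=cv2.morphologyEx(m,cv2.MORPH_CLOSE,np.ones((3,3)))
    c,l,st,_=cv2.connectedComponentsWithStats(m)
    for i in range(1,c):
        if st[i,4]<60: continue
        r=np.c_[X[l==i],Y[l==i]]*1000
        print("comp",st[i,4],"xr",np.percentile(r[:,0],[1,99]).round(1),"yr",np.percentile(r[:,1],[1,99]).round(1),"rect",[np.round(a,1) for a in cv2.minAreaRect(r.astype(np.float32))])
    return d,P
E
python3 -c "
from h import *
bundle('wrist','w2.png'); bundle('top'); go([-.085,.13,.1])"
```

```text
comp 3306 xr [nan nan] yr [nan nan] rect [array([nan, nan]), array([0., 0.]), np.float64(0.0)]
comp 1769 xr [nan nan] yr [nan nan] rect [array([-30.8, 102.7]), array([44.9, 22.5]), np.float64(88.9)]
comp 4692 xr [nan nan] yr [nan nan] rect [array([-81.6,  96.9]), array([56. , 51.8]), np.float64(35.2)]
t 7.62 rack pos -0.0938 0.0732 0.1912 f [ 0.7 -0.1  0.2]
 shift after turn [ 0.0088 -0.0568  0.0912] now [ 0.0088 -0.0568  0.0912] turn [-0.     0.     0.001]
```

View pics/w2.png

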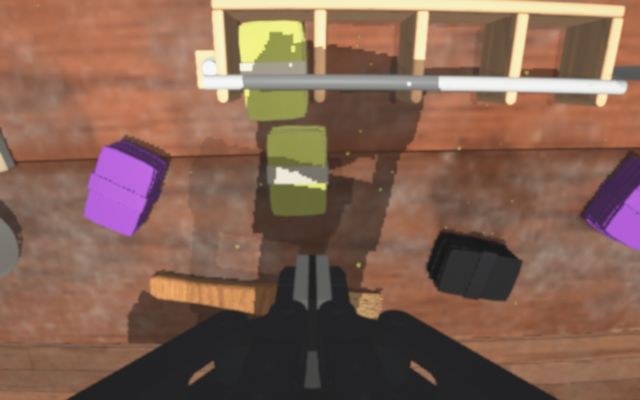

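Bundle at (298,170), in the gripper's shadow, so I'll segment it by height instead of colour.

```bash
python3 - <<'E'
s=open("h.py").read(); i=s.index("    m&=((h["); j=s.index("    m=cv2.morph")
s=s[:i]+s[j:]; s=s.replace("    c,l,st,_=","    m[~np.isfinite(P).all(-1)]=0\n    c,l,st,_=").replace("(Y>-.1)&(Y<.25)","(Y>-.05)&(Y<.16)&~((abs(Y-68e-3)<.006)&(X>-.033))&~((abs(Y)<.006)&(X>-.033))")
open("h.py","w").write(s)
E
python3 -c "
from h import *
bundle()"
```

```text
comp 78 xr [15.2 29.3] yr [133.1 134. ] rect [array([ 22.3, 133.6]), array([14.4,  0.9]), np.float64(0.8)]
comp 3328 xr [-8.4 26.8] yr [ 80.5 127.2] rect [array([  9.8, 103.6]), array([36.5, 49.1]), np.float64(0.0)]
comp 108 xr [-8.3 12.3] yr [133.6 134.4] rect [array([  2.1, 134. ]), array([20.9,  0.8]), np.float64(1.9)]
comp 1775 xr [-41.8 -19.8] yr [ 80.  124.3] rect [array([-30.8, 102.7]), array([45.7, 22.2]), np.float64(90.0)]
comp 4691 xr [-118.2  -50.7] yr [ 64.1 109. ] rect [array([-84.7,  86.6]), array([69.8, 47.9]), np.float64(0.8)]
comp 556 xr [-193.7 -149.9] yr [-49.8 -37.8] rect [array([-172.2,  -43.9]), array([12.6, 45.9]), np.float64(89.0)]
```

send_rows --deltas '[[[0.0045, -0.033, 0, 0, 0, 0, -0.29], [0.0045, -0.033, 0, 0, 0, 0, -0.29], [0, 0, 0, 0, 0, -0.1745, -0.29], [0, 0, 0, 0, 0, -0.1745, -0.29], [0, 0, 0, 0, 0, -0.1745, -0.29], [0, 0, 0, 0, 0, -0.1745, -0.29], [0, 0, 0, 0, 0, -0.1745, -0.29], [0, 0, 0, 0, 0, -0.1745, -0.29], [0, 0, 0, 0, 0, -0.1745, -0.29], [0, 0, 0, 0, 0, -0.1745, -0.29], [0, 0, 0, 0, 0, -0.1745, -0.29], [0, 0, 0, 0, 0, 0, -0.29]]]'

```text
time_s: 9.18
position: [0.533, 0.0859, 0.1909]
tool_rot: [[0.028, 1.0, -0.0], [1.0, -0.028, 0.0], [0.0, -0.0, -1.0]]
ft_force: [-0.0, 0.4, -0.1]
grip_width: 0.0301
gripper_force: 0.0
```

```bash
python3 -c "
from h import *
go([-.085,.14,.034],np.c_[EY,EX,[0,0,-1]]); print(telemetry.observe()['grip_width'])
d,P=grab('wrist'); z=d['range_z']; m=(z>0)&(z<.35)
q=P-O;X=q@EX;Y=q@EY
m=(abs(X+.085)<.06)&(abs(Y-.14)<.03)&(P[...,2]<.21)&(P[...,2]>.1); print(m.sum(),np.percentile(P[m],[0,1,5,50],axis=0).round(3) if m.any() else ''); print(np.percentile(X[m],[0,2,98,100]),np.percentile(Y[m],[0,2,98,100]))"
```

```text
t 9.18 rack pos -0.0843 0.1385 0.1909 f [-0.   0.4 -0.1]
 shift after turn [ 0.0015 -0.0007  0.1569] now [ 0.0014 -0.0006  0.1569] turn [-0.    -0.    -0.002]
0.030141622376617824
5097 [[0.495 0.074 0.166]
 [0.501 0.076 0.168]
 [0.506 0.079 0.173]
 [0.547 0.094 0.194]]
[-0.12219503 -0.11321718 -0.05650348 -0.04208217] [0.1268657  0.12917496 0.15097107 0.15258329]
```

send_rows --deltas '[[[0.002, 0, 0.035, 0, 0, 0, -0.29], [0, 0, 0.035, 0, 0, 0, -0.29], [0, 0, 0.035, 0, 0, 0, -0.29], [0, 0, 0.03, 0, 0, 0, -0.29], [0, 0, 0.015, 0, 0, 0, -0.29], [0, 0, 0.007, 0, 0, 0, -0.29], [0, 0, 0, 0, 0, 0, -0.29]]]'

```text
time_s: 10.1
position: [0.5328, 0.0882, 0.0346]
tool_rot: [[0.026, 1.0, 0.001], [1.0, -0.026, -0.0], [-0.0, 0.001, -1.0]]
ft_force: [-0.0, -0.1, -0.6]
grip_width: 0.0305
gripper_force: 0.0
```

```bash
python3 -c "
from h import *
go([-.085,.071,.034],np.c_[EY,EX,[0,0,-1]])"
```

```text
t 10.1 rack pos -0.0846 0.1408 0.0346 f [-0.  -0.1 -0.6]
 shift after turn [-0.0698 -0.0004  0.0006] now [-0.0698 -0.0003  0.0006] turn [ 0.001  0.    -0.001]
```

Push sideways gently; −70 mm in total, 58 mm of it first.

send_rows --deltas '[[[-0.01, 0, 0, 0, 0, 0, -0.29], [-0.006, 0, 0, 0, 0, 0, -0.29], [-0.004, 0, 0, 0, 0, 0, -0.29], [-0.004, 0, 0, 0, 0, 0, -0.29], [-0.005, 0, 0, 0, 0, 0, -0.29], [-0.005, 0, 0, 0, 0, 0, -0.29], [-0.005, 0, 0, 0, 0, 0, -0.29], [-0.005, 0, 0, 0, 0, 0, -0.29], [-0.005, 0, 0, 0, 0, 0, -0.29], [-0.005, 0, 0, 0, 0, 0, -0.29], [-0.004, 0, 0, 0, 0, 0, -0.29], [0, 0, 0, 0, 0, 0, -0.29]]]'

```text
time_s: 11.6
position: [0.5309, 0.0299, 0.0342]
tool_rot: [[0.026, 1.0, -0.0], [1.0, -0.026, -0.0], [-0.0, -0.0, -1.0]]
ft_force: [-0.8, 0.6, 0.2]
grip_width: 0.0301
gripper_force: 0.0
```

send_rows --deltas '[[[-0.004, 0, 0, 0, 0, 0, -0.29], [-0.004, 0, 0, 0, 0, 0, -0.29], [-0.003, 0, 0, 0, 0, 0, -0.29], [0, 0, 0, 0, 0, 0, -0.29]]]'

```text
time_s: 12.1
position: [0.5307, 0.019, 0.0343]
tool_rot: [[0.026, 1.0, -0.0], [1.0, -0.026, -0.0], [-0.0, -0.0, -1.0]]
ft_force: [0.4, -0.0, -0.0]
grip_width: 0.0301
gripper_force: 0.0
```

```bash
python3 -c "
from h import *
bundle();bundle('top')
go([-.085,.071,.034],np.c_[EY,EX,[0,0,-1]])"
```

```text
comp 516 xr [-28.2  -9. ] yr [134.8 142.2] rect [array([-18.3, 141.2]), array([21.7,  6.7]), np.float64(21.5)]
comp 98 xr [10.  27.2] yr [141.8 142.1] rect [array([ 18.6, 142. ]), array([18.1,  0.3]), np.float64(0.6)]
comp 11032 xr [-41.8  -7.6] yr [ 81.  127.2] rect [array([-24.6, 101.5]), array([54.6, 36.4]), np.float64(88.7)]
comp 5215 xr [ 7.9 27. ] yr [ 84.2 127.6] rect [array([ 17.5, 105.3]), array([21.5, 45.5]), np.float64(0.6)]
comp 7102 xr [-112.3  -58.3] yr [30.5 83.1] rect [array([-85.4,  56.2]), array([55.7, 57.5]), np.float64(90.0)]
comp 91 xr [-5.8 26.2] yr [ 82.5 124.2] rect [array([ 10.1, 103.4]), array([32.1, 41.6]), np.float64(1.1)]
t 12.2 rack pos -0.0849 0.0718 0.0343 f [ 1.1 -0.8 -0. ]
 shift after turn [-0.0008 -0.0001  0.0003] now [-0.0008 -0.0001  0.0003] turn [ 0.  0. -0.]
```

send_rows --deltas '[[[0.012, 0, 0, 0, 0, 0, -0.29], [0.012, 0, -0.01, 0, 0, 0, -0.29], [0, 0, -0.04, 0, 0, 0, -0.29], [0, 0, -0.05, 0, 0, 0, -0.29], [-0.02, -0.02, -0.03, 0, 0, 0.1745, -0.29], [0, 0, 0, 0, 0, 0.1745, -0.29], [0, 0, 0, 0, 0, 0.1745, -0.29], [0, 0, 0, 0, 0, 0.1745, -0.29], [0, 0, 0, 0, 0, 0.1745, -0.29], [0, 0, 0, 0, 0, 0.1745, -0.29], [0, 0, 0, 0, 0, 0.1745, -0.29], [0, 0, 0, 0, 0, 0.1745, -0.29]]]'

```text
time_s: 13.7
position: [0.5107, 0.0247, 0.165]
tool_rot: [[0.99, 0.144, 0.001], [0.144, -0.99, -0.0], [0.001, 0.0, -1.0]]
ft_force: [0.5, -0.4, -0.5]
grip_width: 0.0307
gripper_force: 0.0
```

send_rows --deltas '[[[0, 0, 0, 0, 0, 0.1745, -0.29], [-0.02, 0.02, 0, 0, 0, 0, -0.29], [-0.02, 0.02, 0, 0, 0, 0, -0.29], [0, 0, 0, 0, 0, 0, -0.29]]]'

```text
time_s: 14.2
position: [0.469, -0.0151, 0.1651]
tool_rot: [[1.0, -0.026, 0.0], [-0.026, -1.0, -0.0], [0.0, 0.0, -1.0]]
ft_force: [0.5, 0.3, 0.2]
grip_width: 0.0305
gripper_force: 0.0
```

```bash
python3 -c "
from h import *
bundle('wrist','w3.png')
go([-.15,.034,.034])"
```

```text
comp 165 xr [-27.7 -15. ] yr [133.1 137.2] rect [array([-21.6, 134.4]), array([ 3.2, 13.7]), np.float64(75.6)]
comp 3071 xr [-41.8 -15.2] yr [ 80.5 124.4] rect [array([-28.5, 102.7]), array([27.9, 45.9]), np.float64(1.5)]
comp 6662 xr [-118.5  -51.4] yr [15.4 60.1] rect [array([-84.9,  37.7]), array([70. , 47.6]), np.float64(1.6)]
comp 685 xr [-193.  -150.2] yr [-49.8 -38.5] rect [array([-171.6,  -44. ]), array([12.2, 43.6]), np.float64(88.8)]
t 14.25 rack pos -0.145 0.0363 0.1651 f [-0.3  0.6  0.2]
 shift after turn [-0.005   0.0023  0.1311] now [-0.0052  0.0023  0.131 ] turn [ 0.    -0.001 -0.   ]
```

View pics/w3.png

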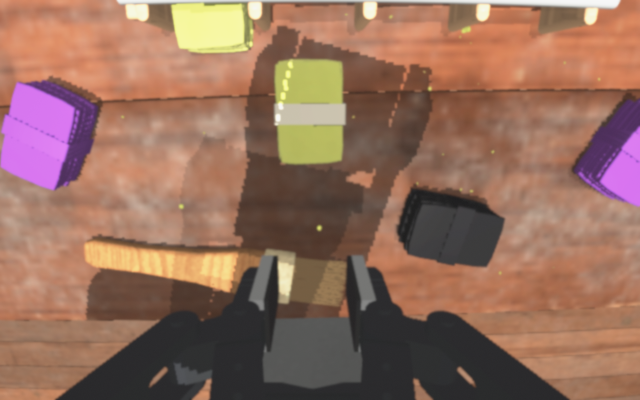

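Bundle centre is at y=37.7 and I want 34, so it needs another 3.7 mm sideways.

send_rows --deltas '[[[0.02, -0.018, 0, 0, 0, -0.1745, -0.29], [0, 0, 0, 0, 0, -0.1745, -0.29], [0, 0, 0, 0, 0, -0.1745, -0.29], [0, 0, 0, 0, 0, -0.1745, -0.29], [0, 0, 0, 0, 0, -0.1745, -0.29], [0, 0, 0, 0, 0, -0.1745, -0.29], [0, 0, 0, 0, 0, -0.1745, -0.29], [0, 0, 0, 0, 0, -0.1745, -0.29], [0, 0, 0, 0, 0, -0.1745, -0.29], [0.018, 0.02, 0, 0, 0, 0, -0.29], [0.018, 0.02, 0, 0, 0, 0, -0.29], [0, 0, 0, 0, 0, 0, -0.29]]]'

```text
time_s: 15.75
position: [0.5323, 0.0391, 0.1644]
tool_rot: [[0.023, 1.0, 0.001], [1.0, -0.023, 0.0], [0.0, 0.001, -1.0]]
ft_force: [-0.6, 0.1, -0.5]
grip_width: 0.0305
gripper_force: 0.0
```

```bash
python3 -c "
from h import *
go([-.086,.085,.034],np.c_[EY,EX,[0,0,-1]])"
```

```text
t 15.75 rack pos -0.0838 0.0917 0.1644 f [-0.6  0.1 -0.5]
 shift after turn [-0.0067 -0.0022  0.1304] now [-0.0067 -0.0023  0.1304] turn [ 0.001 -0.     0.002]
```

send_rows --deltas '[[[0, -0.002, 0.035, 0, 0, 0, -0.29], [0, 0, 0.04, 0, 0, 0, -0.29], [0, 0, 0.035, 0, 0, 0, -0.29], [0, 0, 0.015, 0, 0, 0, -0.29], [0, 0, 0.005, 0, 0, 0, -0.29], [0, 0, 0, 0, 0, 0, -0.29], [-0.01, 0, 0, 0, 0, 0, -0.29], [-0.007, 0, 0, 0, 0, 0, -0.29], [-0.003, 0, 0, 0, 0, 0, -0.29], [-0.002, 0, 0, 0, 0, 0, -0.29], [-0.0015, 0, 0, 0, 0, 0, -0.29], [0, 0, 0, 0, 0, 0, -0.29]]]'

```text
time_s: 17.25
position: [0.5285, 0.0138, 0.0342]
tool_rot: [[0.025, 1.0, -0.0], [1.0, -0.025, -0.0], [-0.0, -0.0, -1.0]]
ft_force: [0.0, -0.1, -0.1]
grip_width: 0.03
gripper_force: 0.0
```

```bash
python3 -c "
from h import *
go([-.086,.068,.034],np.c_[EY,EX,[0,0,-1]])"
```

```text
t 17.25 rack pos -0.087 0.0663 0.0342 f [ 0.  -0.1 -0.1]
 shift after turn [0.0017 0.001  0.0002] now [0.0017 0.001  0.0002] turn [-0.  0. -0.]
```

send_rows --deltas '[[[0.012, 0, 0, 0, 0, 0, -0.29], [0.012, 0, -0.01, 0, 0, 0, -0.29], [0, 0, -0.04, 0, 0, 0, -0.29], [0, 0, -0.05, 0, 0, 0, -0.29], [-0.02, -0.02, -0.03, 0, 0, 0.1745, -0.29], [0, 0, 0, 0, 0, 0.1745, -0.29], [0, 0, 0, 0, 0, 0.1745, -0.29], [0, 0, 0, 0, 0, 0.1745, -0.29], [0, 0, 0, 0, 0, 0.1745, -0.29], [0, 0, 0, 0, 0, 0.1745, -0.29], [0, 0, 0, 0, 0, 0.1745, -0.29], [0, 0, 0, 0, 0, 0.1745, -0.29]]]'

```text
time_s: 18.75
position: [0.5085, 0.0192, 0.165]
tool_rot: [[0.99, 0.144, 0.0], [0.144, -0.99, -0.0], [0.0, 0.0, -1.0]]
ft_force: [-0.3, 0.2, -0.3]
grip_width: 0.0301
gripper_force: 0.0
```

send_rows --deltas '[[[0, 0, 0, 0, 0, 0.1745, -0.29], [-0.02, 0.02, 0, 0, 0, 0, -0.29], [-0.02, 0.018, 0, 0, 0, 0, -0.29], [0, 0, 0, 0, 0, 0, -0.29]]]'

```text
time_s: 19.25
position: [0.467, -0.0185, 0.165]
tool_rot: [[1.0, -0.026, 0.0], [-0.026, -1.0, -0.0], [0.0, 0.0, -1.0]]
ft_force: [0.6, 0.9, 0.4]
grip_width: 0.0301
gripper_force: 0.0
```

```bash
python3 -c "
from h import *
d,P=bundle('wrist')
q=P-O;X=q@EX;Y=q@EY;w=(P[...,2]>.04)&(P[...,2]<.052)&(X>-.03)&(X<-.021)
for y in(-68,0,68):
  m=w&(abs(Y*1000-y)<8);print(y,m.sum(),np.percentile(Y[m]*1000,[5,50,95]) if m.any() else '')
go([-.15,.033,.034])"
```

```text
comp 169 xr [-28.2 -15.9] yr [126.3 138.2] rect [array([-21.1, 133.6]), array([ 8.4, 16.2]), np.float64(38.3)]
comp 3055 xr [-41.8 -15.6] yr [ 80.4 124.3] rect [array([-28.9, 102.9]), array([46.8, 27.2]), np.float64(89.2)]
comp 6710 xr [-118.8  -51.5] yr [10.  55.1] rect [array([-85. ,  31.9]), array([70. , 49.3]), np.float64(0.0)]
comp 709 xr [-193.1 -150.1] yr [-49.8 -38.3] rect [array([-171.9,  -43.8]), array([12.5, 45.6]), np.float64(89.0)]
-68 235 [-68.88166923 -64.30818724 -62.11933988]
0 198 [-1.4399366   2.39518888  5.57104912]
68 193 [66.09648909 69.07575079 72.71774683]
t 19.3 rack pos -0.1469 0.0328 0.165 f [0.7 0.7 0.4]
 shift after turn [-0.0031 -0.0002  0.131 ] now [-0.0032 -0.0002  0.131 ] turn [ 0.    -0.001 -0.   ]
```

send_rows --deltas '[[[0, 0, 0.035, 0, 0, 0, -0.29], [0, 0, 0.04, 0, 0, 0, -0.29], [0, 0, 0.035, 0, 0, 0, -0.29], [0, 0, 0.015, 0, 0, 0, -0.29], [0, 0, 0.005, 0, 0, 0, -0.29], [0, 0, 0, 0, 0, 0, -0.29], [0.009, 0, 0, 0, 0, 0, -0.29], [0.004, 0, 0, 0, 0, 0, -0.29], [0.004, 0, 0, 0, 0, 0, -0.29], [0.004, 0, 0, 0, 0, 0, -0.29], [0.004, 0, 0, 0, 0, 0, -0.29], [0, 0, 0, 0, 0, 0, -0.29]]]'

```text
time_s: 20.8
position: [0.4931, -0.0193, 0.0343]
tool_rot: [[1.0, -0.025, 0.001], [-0.025, -1.0, -0.0], [0.001, 0.0, -1.0]]
ft_force: [-0.4, -0.2, -0.1]
grip_width: 0.03
gripper_force: 0.0
```

send_rows --deltas '[[[0.004, -0.0005, 0, 0, 0, 0, -0.29], [0.004, -0.0005, 0, 0, 0, 0, -0.29], [0.004, -0.0005, 0, 0, 0, 0, -0.29], [0.003, 0, 0, 0, 0, 0, -0.29], [0, 0, 0, 0, 0, 0, -0.29]]]'

```text
time_s: 21.42
position: [0.5081, -0.0182, 0.0343]
tool_rot: [[1.0, -0.025, 0.001], [-0.025, -1.0, -0.0], [0.001, 0.0, -1.0]]
ft_force: [0.6, -0.1, 0.7]
grip_width: 0.0305
gripper_force: 0.0
```

```bash
python3 -c "
from h import *
d,P=bundle('wrist','w4.png');bundle('top')
go([-.05,.034,.034])"
```

```text
comp 2505 xr [-5.5 -0. ] yr [ 80.6 127.1] rect [array([ -3.4, 104.1]), array([48.4,  6.1]), np.float64(87.7)]
comp 9846 xr [-41.4 -17.6] yr [ 80.4 124.3] rect [array([-29.7, 103. ]), array([25. , 46.4]), np.float64(0.3)]
comp 521 xr [-27.7 -17.3] yr [133.  137.8] rect [array([-19.8, 129.7]), array([ 9.2, 22.5]), np.float64(26.3)]
comp 25463 xr [-102.7  -28. ] yr [10.2 57.7] rect [array([-72.5,  33.1]), array([57.5, 91.9]), np.float64(88.5)]
comp 90 xr [-5.7 26.3] yr [ 82.6 117. ] rect [array([10.2, 99.8]), array([32.2, 34.4]), np.float64(0.4)]
t 21.52 rack pos -0.1069 0.0338 0.0344 f [-0.8  0.   0.4]
 shift after turn [ 0.0569 -0.0002  0.0004] now [ 0.0569 -0.0002  0.0004] turn [ 0. -0.  0.]
```

View pics/w4.png

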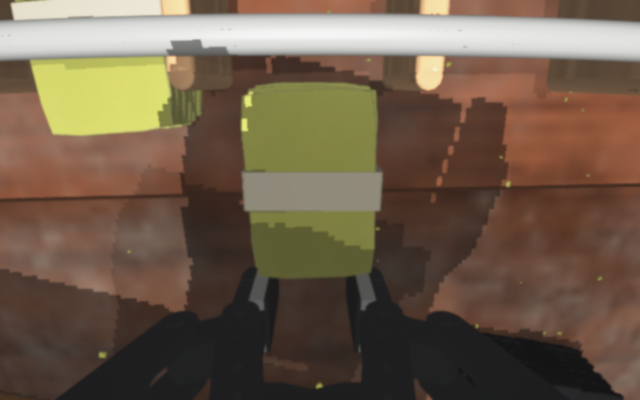

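The bundle is square to the gap: cols 243–380, between divider noses at cols 180 and 428. I keep pushing.

send_rows --deltas '[[[0.004, -0.0004, 0, 0, 0, 0, -0.29], [0.004, -0.0004, 0, 0, 0, 0, -0.29], [0.004, 0, 0, 0, 0, 0, -0.29], [0.004, 0, 0, 0, 0, 0, -0.29], [0.004, 0, 0, 0, 0, 0, -0.29], [0.004, 0, 0, 0, 0, 0, -0.29], [0, 0, 0, 0, 0, 0, -0.29]]]'

```text
time_s: 22.4
position: [0.5322, -0.018, 0.0343]
tool_rot: [[1.0, -0.025, 0.001], [-0.025, -1.0, -0.0], [0.001, 0.0, -1.0]]
ft_force: [0.2, -0.9, -0.6]
grip_width: 0.0302
gripper_force: 0.0
```

send_rows --deltas '[[[0.004, 0, 0, 0, 0, 0, -0.29], [0.004, 0, 0, 0, 0, 0, -0.29], [0.004, 0, 0, 0, 0, 0, -0.29], [0.004, 0, 0, 0, 0, 0, -0.29], [0.004, 0, 0, 0, 0, 0, -0.29], [0, 0, 0, 0, 0, 0, -0.29]]]'

```text
time_s: 23.15
position: [0.5521, -0.0185, 0.0343]
tool_rot: [[1.0, -0.025, 0.001], [-0.025, -1.0, -0.0], [0.001, 0.0, -1.0]]
ft_force: [-0.3, 0.5, 0.7]
grip_width: 0.0302
gripper_force: 0.0
```

send_rows --deltas '[[[0.003, 0, 0, 0, 0, 0, -0.29], [0.003, 0, 0, 0, 0, 0, -0.29], [0, 0, 0, 0, 0, 0, -0.29]]]'

```text
time_s: 23.52
position: [0.558, -0.0186, 0.0344]
tool_rot: [[1.0, -0.025, 0.001], [-0.025, -1.0, -0.0], [0.001, 0.0, -1.0]]
ft_force: [0.2, -0.1, -0.1]
grip_width: 0.03
gripper_force: 0.0
```

```bash
python3 -c "
from h import *
go([-.05,.034,.034])"
```

```text
t 23.52 rack pos -0.0566 0.0346 0.0344 f [ 0.2 -0.1 -0.1]
 shift after turn [0.0066 0.0006 0.0004] now [0.0066 0.0006 0.0004] turn [ 0.    -0.001  0.   ]
```

send_rows --deltas '[[[0.002, 0, 0, 0, 0, 0, -0.29], [0.002, 0, 0, 0, 0, 0, -0.29], [0, 0, 0, 0, 0, 0, -0.29]]]'

```text
time_s: 23.9
position: [0.562, -0.0187, 0.0344]
tool_rot: [[1.0, -0.025, 0.0], [-0.025, -1.0, -0.0], [0.0, 0.0, -1.0]]
ft_force: [-0.7, 0.6, -0.7]
grip_width: 0.0303
gripper_force: 0.0
```

send_rows --deltas '[[[0.0015, 0, 0, 0, 0, 0, -0.29], [0, 0, 0, 0, 0, 0, -0.29]]]'

```text
time_s: 24.15
position: [0.5634, -0.0188, 0.0343]
tool_rot: [[1.0, -0.025, 0.0], [-0.025, -1.0, -0.0], [0.0, -0.0, -1.0]]
ft_force: [1.1, 1.3, -0.1]
grip_width: 0.0305
gripper_force: 0.1
```

send_rows --deltas '[[[0.001, 0, 0, 0, 0, 0, -0.29], [0, 0, 0, 0, 0, 0, -0.29]]]'

```text
time_s: 24.4
position: [0.5643, -0.0188, 0.0343]
tool_rot: [[1.0, -0.025, 0.0], [-0.025, -1.0, -0.0], [0.0, 0.0, -1.0]]
ft_force: [-0.1, -0.2, -0.0]
grip_width: 0.0305
gripper_force: 0.2
```

send_rows --deltas '[[[0.001, 0, 0, 0, 0, 0, -0.29], [0, 0, 0, 0, 0, 0, -0.29]]]'

```text
time_s: 24.65
position: [0.5654, -0.0188, 0.0343]
tool_rot: [[1.0, -0.025, 0.0], [-0.025, -1.0, -0.0], [0.0, 0.0, -1.0]]
ft_force: [0.2, -0.3, 0.1]
grip_width: 0.0301
gripper_force: 0.2
```

send_rows --deltas '[[[0.001, 0, 0, 0, 0, 0, -0.29], [0, 0, 0, 0, 0, 0, -0.29]]]'

```text
time_s: 24.9
position: [0.5664, -0.0188, 0.0343]
tool_rot: [[1.0, -0.025, 0.0], [-0.025, -1.0, -0.0], [0.0, 0.0, -1.0]]
ft_force: [0.2, -0.1, 0.2]
grip_width: 0.0301
gripper_force: 0.1
```

```bash
python3 -c "
from h import *
bundle()
go([-.05,.034,.034])"
```

```text
comp 17707 xr [-15.8  29.6] yr [12.1 57.5] rect [array([ 6.6, 34.6]), array([46.8, 48.6]), np.float64(0.0)]
comp 3305 xr [-15.5  29.5] yr [132.7 135.2] rect [array([  6.3, 134. ]), array([ 4.4, 47.3]), np.float64(89.9)]
comp 15879 xr [-15.9  27.2] yr [ 81.2 126.8] rect [array([  5.8, 103.9]), array([48.9, 45.2]), np.float64(89.9)]
comp 2840 xr [-41.5 -29.7] yr [ 80.7 123.2] rect [array([-36.9, 101. ]), array([31.5, 43.6]), np.float64(23.9)]
comp 3486 xr [-55.8 -29.5] yr [ 6.9 62.6] rect [array([-44.3,  34.7]), array([30.6, 57.6]), np.float64(0.2)]
t 24.95 rack pos -0.0483 0.0347 0.0343 f [-0.1  0.9 -0.8]
 shift after turn [-0.0017  0.0007  0.0003] now [-0.0017  0.0007  0.0003] turn [ 0. -0.  0.]
```

send_rows --deltas '[[[0.001, 0, 0, 0, 0, 0, -0.29], [0, 0, 0, 0, 0, 0, -0.29]]]'

```text
time_s: 25.2
position: [0.5673, -0.0189, 0.0343]
tool_rot: [[1.0, -0.025, 0.0], [-0.025, -1.0, -0.0], [0.0, 0.0, -1.0]]
ft_force: [0.3, 0.4, 0.8]
grip_width: 0.0301
gripper_force: 0.2
```

send_rows --deltas '[[[0.001, 0, 0, 0, 0, 0, -0.29], [0, 0, 0, 0, 0, 0, -0.29]]]'

```text
time_s: 25.45
position: [0.5684, -0.0189, 0.0343]
tool_rot: [[1.0, -0.025, 0.0], [-0.025, -1.0, -0.0], [0.0, 0.0, -1.0]]
ft_force: [0.8, -0.1, -0.2]
grip_width: 0.0301
gripper_force: 0.1
```

send_rows --deltas '[[[0.001, 0, 0, 0, 0, 0, -0.29], [0, 0, 0, 0, 0, 0, -0.29]]]'

```text
time_s: 25.7
position: [0.5684, -0.0188, 0.0343]
tool_rot: [[1.0, -0.025, -0.002], [-0.025, -1.0, 0.0], [-0.002, -0.0, -1.0]]
ft_force: [-4.9, -0.5, 2.5]
grip_width: 0.0307
gripper_force: 2.6
```

send_rows --deltas '[[[0.001, 0, 0, 0, 0, 0, -0.29], [0, 0, 0, 0, 0, 0, -0.29]]]'

```text
time_s: 25.95
position: [0.5685, -0.0189, 0.0343]
tool_rot: [[1.0, -0.025, -0.005], [-0.025, -1.0, 0.0], [-0.005, -0.0, -1.0]]
ft_force: [-9.9, -1.3, 7.1]
grip_width: 0.0303
gripper_force: 4.9
```

Contact with the back board: the force climbs and motion has stopped. I back off, lift and check.

send_rows --deltas '[[[-0.004, 0, 0, 0, 0, 0, -0.29], [-0.015, 0, 0, 0, 0, 0, -0.29], [-0.025, 0, 0, 0, 0, 0, -0.29], [-0.02, 0, -0.03, 0, 0, 0, -0.29], [0, 0, -0.05, 0, 0, 0, -0.29], [0, 0, -0.05, 0, 0, 0, -0.29], [0, 0, 0, 0, 0, 0, -0.29]]]'

```text
time_s: 26.82
position: [0.5079, -0.0177, 0.1678]
tool_rot: [[1.0, -0.025, 0.008], [-0.025, -1.0, -0.002], [0.008, 0.002, -1.0]]
ft_force: [0.5, 0.2, -0.4]
grip_width: 0.0302
gripper_force: 0.0
```

```bash
python3 -c "
from h import *
bundle('wrist','w5.png');bundle('top')"
```

```text
comp 391 xr [-7.5 27.1] yr [133.1 134.7] rect [array([ 10.1, 133.8]), array([36.1,  1.9]), np.float64(0.0)]
comp 3896 xr [-7.2 26.8] yr [ 80.7 126.7] rect [array([ 10.2, 103.9]), array([35.7, 49.3]), np.float64(0.7)]
comp 4019 xr [-7.4 26.5] yr [11.4 57.6] rect [array([ 9.6, 34.5]), array([34.6, 48.6]), np.float64(0.4)]
comp 1814 xr [-36.5 -18.2] yr [12.3 55.5] rect [array([-27.3,  33.8]), array([18.4, 44.5]), np.float64(0.0)]
comp 91 xr [-27.4 -18.2] yr [133.  136.3] rect [array([-23. , 134.1]), array([2.1, 9.6]), np.float64(76.2)]
comp 2251 xr [-41.6 -18.5] yr [ 80.3 124.3] rect [array([-30.2, 102.6]), array([46.1, 23.3]), np.float64(89.5)]
comp 637 xr [-193.2 -149.5] yr [-50.  -38.3] rect [array([-171.5,  -43.9]), array([45.3, 12.9]), np.float64(1.2)]
comp 83 xr [-5.8 26. ] yr [ 82.6 124. ] rect [array([ 10.5, 105.1]), array([27.6, 44.2]), np.float64(14.5)]
comp 117 xr [-5.2 29.9] yr [10.4 55.3] rect [array([12.3, 32.9]), array([35.7, 44.7]), np.float64(1.0)]
```

View pics/w5.png

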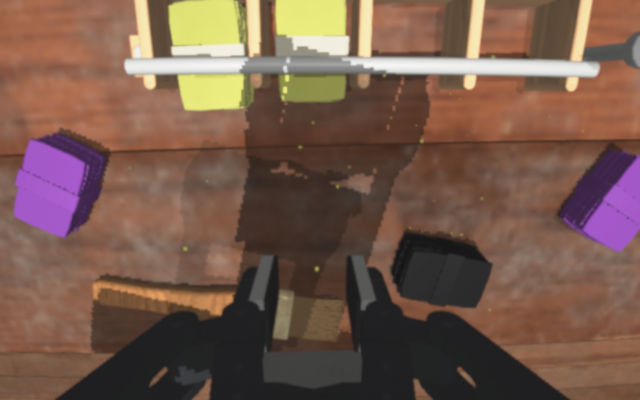

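The bundle is home in the third gap, at (312,50) in the image, with its outer end at rack x = −36.5 mm. The racked bundle at (208,55) and the other objects look undisturbed.

```bash
python3 -c "
from rig import env
print(env.close_job())"
```

```text
the job is handed in; nothing more can be done
None
```

I touched the rail over gaps 1, 2 and 3 in order from the post, pushed the paper-banded bundle home against the back board in the third gap, and handed the job in at about 27 s; the verdict was not shown.

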